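Clamp the photometer with the knob under the stand

ROBOT

A 6-joint arm with a two-finger parallel gripper is mounted at the origin on the work surface; the furniture and walls round the work are solid. World frame = base frame: x ahead of the robot, y to its left, z up, the work surface at z = 0. Lengths are in mm, angles in rad, forces in N, time in s.
With the tool pointing down it reaches from about 350 to 775 mm from the base axis. Payload 7.3 kg.
Tool frame: the origin (TCP) lies midway between the tips of the shut fingers; the grasp point (between the pads) lies 19 mm behind it; z points along the fingers, y is the line along which they close (so a half turn about z gives the same grasp; the last joint's range is limited). The gripper opens to 92 mm and grips with 3 to 60 N. Pads are 19 mm wide; open, the fingers measure 130 mm over their backs; the gripper's body (75 mm by 190 mm) begins 47 mm behind the grasp point.
Start: joints at [-1.486, 0.342, 1.524, -0, 1.275, -0.146], TCP at [120.119, -511.096, 202.641] pointing down, gripper open.
Joint ranges: [-2.53, 2.53], [-0.77, 2.02], [0.04, 2.7], [-1, 4.14], [0.28, 2.66], [-3.11, 3.11]. Speed limits (rad/s): [2.57, 2.57, 3.14, 3.14, 3.14, 3.14].

INTERFACE

Orientations are given as [roll, pitch, yaw] about the fixed x, y, z axes, in that order (R = Rz(yaw) Ry(pitch) Rx(roll)).
In Python, from plant import * gives the robot as it stands.
- The arm moves only by the tool step_arm, never from a script. Its argument "deltas" is one flat list of numbers, 5 for each row, row after row: the shift along the world's x, y, z in mm, then the turn about the world's z in degrees, then the finger opening in mm, from 0 to 91.8. In form: [tx, ty, tz, turn, gripper, tx, ty, tz, turn, gripper, ...]. A call has exactly 10 rows; each row shifts and turns the commanded pose from where the row before left it; what a row does not reach is not made up. A row lasts 1/8 s, in which the tool goes at most 62.5 mm and 10.7 degrees, less where a joint would pass 70% of its speed; a pose out of reach is approached as far as the arm can. A call is refused whole if a number of a shift passes 62.5 or a number of a turn 10.7, either way. A call with a gripper value outside its range is refused whole. The fingers move at their own pace and stop on an object; the grip force is fixed at half the most. Time passes only in rows, so rows that do not move let the fingers close, or fill a call up. It gives the time, the measured TCP pose, the force, the opening and the grip force at its end, in the units of the state.
- get_obs(): the state, without advancing time (a new reading comes with each control period).
- capture(name): name is "scene" or "side" or "wrist"; returns the picture (400x640x3 uint8, red, green, blue); there is no depth.
- camera_params(name): a dict with "mtx" (3x3 intrinsics, pixels), "k1" (the pictures are not rectified: a ray, as slopes to the right and down, at radius r is drawn at 1 + k1 r^2 times it, then the intrinsics apply), "rvec" (rotation vector, rad) and "tvec" (3), from world to camera coordinates, as OpenCV has them. Camera axes: x right, y down, z forward; pixel columns grow to the right and rows downward; lengths in mm; the calibration is good to about 2 mm. A picture is of the moment at which its call begins: read the wrist's pose just before it. camera_params takes no time and is no camera call; for the wrist camera it gives the pose at the moment of the call.
- close_job(): hands the job in; it is judged then, once.
The state is a dict: "time": time; "joint_positions": joint angles; "dq": joint speeds; "tau": joint torques, N m; "tool_pos": TCP position; "tcp_rot": TCP orientation; "contact_force": force on the tool from outside, world axes, zero at the start; "moment": the same for the moment, N m; "grip_width": finger opening in mm; "finger_force": force on a finger pad.
Only numpy, scipy, OpenCV 4.12 (cv2) and the standard library are available. Lean on these libraries where they do the work, as an engineer would, in place of code of your own. Each camera call takes 0.05 s, during which the arm holds its last target. There are 200 camera calls.

TASK

Mount the black hand-held photometer in the steel clamp stand: lay it flat on the base plate with its cuvette-cover end pushed fully home against the back stop, then turn the four-lobed knob on the underside of the base clockwise (seen from above) until the jaw holds the photometer snugly, and let go. Do not force the knob past snug, move the jaw only by its knob, and leave the things standing around where they are.

Things in the scene. Friction and masses are not known exactly. Their poses are not given: they have to be found in the camera images.
- photometer: black hand-held photometer, 150 x 62 x 36 mm (x, y, z; its case is 30 mm high, the cuvette cover near the +x end rises to 36 mm), 0.2 to 0.37 kg, lying face up on the table. Origin: centre of its underside; its +x axis points along its length to the end with the square cuvette cover. Grip it across its 62 mm width (y) at mid-length.
- head (a point): point on the photometer at the middle of its cuvette-cover end face: x = 75 mm, y = 0, z = 15 mm in the photometer's frame.
- stand: fixed steel clamp stand: a flat base plate 220 x 200 mm (x, y), 12 mm thick, its top 95 mm above the table, on two side legs (outer faces at y = +-98 mm); open underneath at the front. Origin: at table height under the plate's centre; +x points from the front edge (x = -110 mm, robot's side) to the back. The photometer lies on the plate along +x.
- back_stop: fixed aluminium stop on the back of the plate, about x = 93 mm in the stand's frame (set differently each time, +-2 mm). Origin: on the plate's top, in the middle of its inner face; axes as the stand's. Inner face 26 mm high; two cheeks 22 mm high, 66 mm apart, reach 25 mm towards -x, then their mouths flare wider over 12 mm. Home: the cuvette-cover end touches the inner face.
- jaw: steel jaw block, 18 x 46 x 27 mm, on the plate near its front edge, in line with the back stop. Origin: centre of its underside; x = -93 mm in the stand's frame when the knob is fully open. The knob moves it towards +x, 18 mm per radian. With its pad it presses the photometer's rear end towards the back stop.
- stem (a point): middle of the jaw block's +x face, 9 mm ahead of the jaw's origin and 17 mm above the plate. A pad with a rubber face (38 mm wide, 22 mm high, gives 1 mm at 25 N) stands out of it on a stem; the pad's face is 9.5 to 16 mm ahead (+x) of this point: the stem is set differently each time, stays so, and its setting is not measured.
- knob: black four-lobed clamp knob on the underside of the base plate (underside 83 mm above the table). Origin: on its vertical axis at table height. Lobes: four straight arms at right angles along its own -x, +x, -y, +y axes, 14 mm thick, reaching 70 mm from the axis, 40 to 62 mm above the table; hub radius 21 mm. It can turn 1.5 rad from fully open.
- knob_axis (a point): fixed point on the knob's axis at mid-height of the lobes: x = -95 mm, y = 0, z = 51 mm in the stand's frame, 15 mm behind the plate's front edge. Clockwise seen from above (a front lobe moves towards the stand's +y) closes the jaw; it meets a seated photometer 0.45 to 1.1 rad from fully open, depending on the stem and the stop.
- lobe (a point): point on the knob's lobe along its -x axis, 58 mm from the axis, 51 mm above the table. This lobe sticks out in front of the plate: fully open it points 0.35 rad from the stand's -x towards -y, and it starts 0 to 0.1 rad clockwise of there. The knob is stiff and stays where left: it runs at a push of about 4.3 N here (less is felt at rest). Snug: 8 to 10 N (jaw 12 to 18 N); over 13 N is too much.
- flask: aluminium sampling flask, 63 mm diameter, 148 mm high, standing at the back left; bystander. Origin: centre of its underside.
- timer: round wind-up timer, 72 x 72 x 47 mm, standing on the right; bystander. Origin: centre of its underside.
- reagent: small dropper bottle, 25 mm diameter, 68 mm high, standing left or right of the space in front of the stand; bystander. Origin: centre of its underside.
- cuvette: small clear tube with a black cap, 25 mm diameter, 61 mm high, standing left or right of the space in front of the stand; bystander. Origin: centre of its underside.
Not all that is in view belongs to the job. Several things look just like the photometer: the one meant starts farthest to the robot's right.

How it is judged:
By the outcome, as a careful person would: the job done as asked, in the order asked, and still so for the second after the job is handed in, with the robot touching nothing.
It also fails if it takes over 64 s, if anything falls off the work surface, if the arm or the gripper's body presses on something with over 40 N, if the wrist force passes 120 N, or if a joint passes its speed limit or range.

## Working session

There is one attempt and no reset: what is moved stays moved. The work goes in short steps, Python scripts to look and compute and a tool call to move; the robot and the scene stay as the last step left them, time stands still between calls to the robot, and variables do not carry over. Pictures are saved under pics/ and viewed, at most 10 in all, crops included, and the job is handed in when it is done.

Besides the shell and the picture viewer there is one more tool, called by a JSON object that holds its "op" and its "data", one argument or row to a line. step_arm: Moves the arm, as the interface text tells. Its arguments: {"type":"object","properties":{"deltas":{"type":"array","items":{"type":"number"}}},"required":["deltas"]}

```bash
mkdir -p pics
cat > h.py <<'E'
from plant import *
import numpy as np, cv2
def ray(name,uv,p=None):
    p=p or camera_params(name)
    R=cv2.Rodrigues(np.array(p["rvec"],float))[0];t=np.array(p["tvec"],float).ravel()
    K=np.array(p["mtx"]);uv=np.array(uv,float).reshape(-1,2)
    d=np.c_[(uv[:,0]-K[0,2])/K[0,0],(uv[:,1]-K[1,2])/K[1,1]]
    u=d.copy()
    for _ in range(30): u=d/(1+p["k1"]*(u**2).sum(1,keepdims=True))
    return -R.T@t,np.c_[u,np.ones(len(u))]@R
def onz(name,uv,z,p=None):
    c,d=ray(name,uv,p); return c+d*((z-c[2])/d[:,2])[:,None]
def proj(name,X,p=None):
    p=p or camera_params(name)
    R=cv2.Rodrigues(np.array(p["rvec"],float))[0]
    q=np.array(X,float).reshape(-1,3)@R.T+np.array(p["tvec"],float).ravel()
    u=q[:,:2]/q[:,2:];u=u*(1+p["k1"]*(u**2).sum(1,keepdims=True))
    K=np.array(p["mtx"]);return np.c_[u[:,0]*K[0,0]+K[0,2],u[:,1]*K[1,1]+K[1,2]]
E
python3 - <<'E'
from h import *
for n in ["scene","side","wrist"]:
    im=capture(n); np.save(f"pics/{n}0.npy",im); cv2.imwrite(f"pics/{n}0.png",im[:,:,::-1])
    c,d=ray(n,[320,200]);print(n,c.round(),d.round(2))
a=[cv2.imread(f"pics/{n}0.png") for n in ["scene","side"]]
print(get_obs())
E
```

```text
scene [-352.  623.  904.] [[ 0.66 -0.46 -0.59]]
side [ -177. -1363.   777.] [[ 0.43  0.8  -0.42]]
wrist [ 200. -492.  384.] [[-0.3  -0.08 -0.95]]
{'time': 0.15, 'joint_positions': array([-1.48598366e+00,  3.42604695e-01,  1.52478191e+00,  7.44106417e-06,
        1.27538938e+00, -1.46030310e-01]), 'dq': array([ 4.89386398e-04, -3.48711987e-03, -3.54403383e-03,  6.78254091e-04,
       -5.67912453e-04,  8.93265929e-05]), 'tau': array([ 9.06405694e-04, -4.31470370e+01, -2.44352299e+01,  7.17176171e-02,
        5.37440856e-02, -8.39592212e-05]), 'tool_pos': array([ 120.10000952, -510.74673204,  202.08828727]), 'tcp_rot': array([-3.14042295e+00, -1.79229847e-04,  2.30840707e-01]), 'contact_force': array([0.19674844, 0.29618075, 0.62223738]), 'moment': array([0.03264529, 0.06329465, 0.03165612]), 'finger_force': 0.0, 'grip_width': 91.61052520262736}
```

View pics/scene0.png

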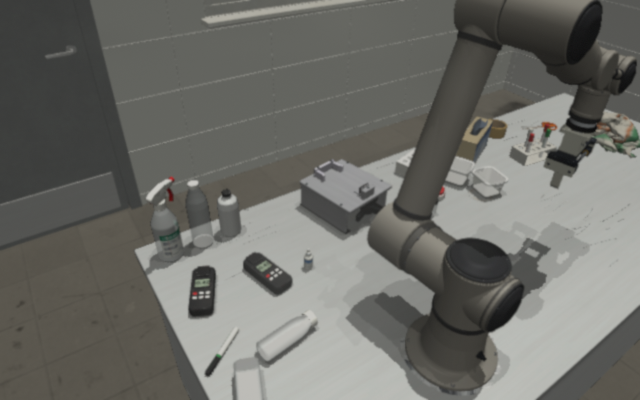

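View pics/side0.png

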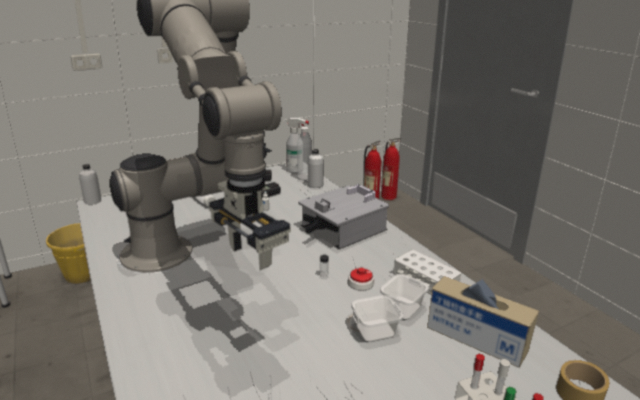

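The scene view shows two photometer look-alikes, at (203,290) and (267,272). The stand is at about (345,193), the reagent or cuvette at (308,260), and the flask probably at (229,215). The side view shows the stand at (345,213), the second small bottle at (324,266) and the timer at (361,278). No photometer is visible on the right in either picture.

Run:
```python
from h import *
for uv in [(203,290),(267,272)]: print(uv,onz("scene",uv,30).round())
for uv in [(308,268),(229,236)]: print(uv,onz("scene",uv,0).round())
for uv in [(324,276),(361,285)]: print(uv,onz("side",uv,0).round())
print(onz("scene",(345,193),95).round(), onz("side",(345,208),95).round())
a=cv2.imread("pics/scene0.png")[150:350,180:420];b=cv2.imread("pics/side0.png")[170:300,280:420]
cv2.imwrite("pics/c1.png",cv2.resize(a,(720,600),interpolation=cv2.INTER_CUBIC))
cv2.imwrite("pics/c2.png",cv2.resize(b,(646,600),interpolation=cv2.INTER_CUBIC))
```

```text
(203, 290) [[463. 416.  30.]]
(267, 272) [[430. 248.  30.]]
(308, 268) [[408. 132.   0.]]
(229, 236) [[652. 259.   0.]]
(324, 276) [[ 395. -339.    0.]]
(361, 285) [[ 463. -424.    0.]]
[[537. -86.  95.]] [[ 569. -157.   95.]]
```

View pics/c1.png

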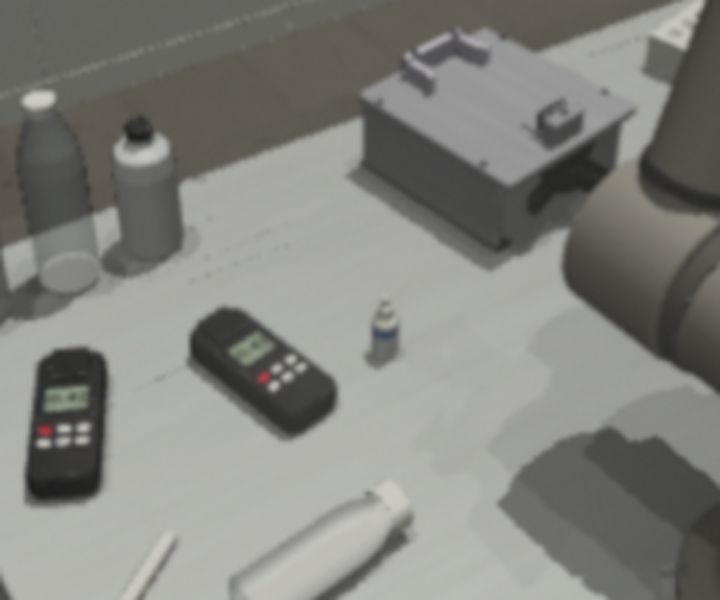

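View pics/c2.png

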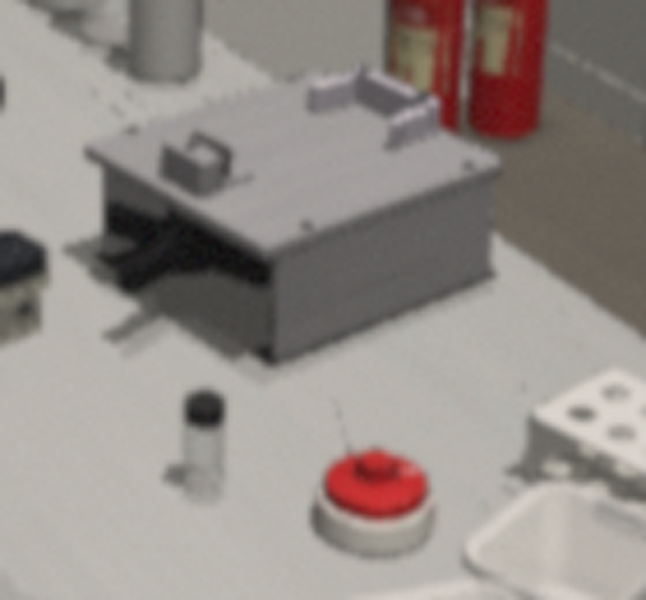

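Run:
```python
from h import *
s=np.array([(362,97),(485,30),(635,107),(510,185)])/3+[180,150]
w=np.array([(87,152),(272,252),(498,162)])/4.614+[280,170]
P=onz("scene",s,95);Q=onz("side",w,95)
print(P.round(1),Q.round(1),sep="\n")
f=lambda a,b:np.degrees(np.arctan2(*(b-a)[1::-1]))
print("edges",f(P[3],P[0]),f(P[2],P[1]),f(P[2],P[3]),f(Q[1],Q[2]),f(Q[1],Q[0]))
im=np.load("pics/scene0.npy");g=im.max(2)
m=(g<62).astype(np.uint8);m[:240]=0;m[:,:235]=0;m[:,300:]=0;m[300:]=0
n,l,st,_=cv2.connectedComponentsWithStats(m);k=1+st[1:,4].argmax();print(st[k])
c=cv2.findContours((l==k).astype(np.uint8),0,2)[0][0].reshape(-1,2)
r=cv2.minAreaRect(onz("scene",c,15)[:,:2].astype(np.float32));print(r)
p=onz("scene",np.array([(250,348),(283,372)])/3+[180,150],30);print(p,f(p[1],p[0]))
for n_,uv in[("s",(385,355)),("s",(148,250))]:print(onz("scene",np.array(uv)/3+[180,150],0).round())
print(onz("side",np.array([(205,492),(374,535),(165,75)])/4.614+[280,170],0).round())
```

```text
[[ 659.5   -2.3   95. ]
 [ 698.8 -192.1   95. ]
 [ 488.8 -233.7   95. ]
 [ 453.9  -42.4   95. ]]
[[ 455.3  -57.5   95. ]
 [ 494.7 -246.2   95. ]
 [ 702.3 -201.8   95. ]]
edges 11.018149557042536 11.20770129840946 100.33764628975287 12.06997429159931 101.78355396551703
[244 254  47  40 491]
((443.1339111328125, 248.17840576171875), (163.97604370117188, 63.94358825683594), 8.432088851928711)
[[455.11113389 245.60232652  30.        ]
 [412.8869822  235.42248069  30.        ]] 13.554801894840855
[[407. 132.  -0.]]
[[662. 253.   0.]]
[[ 395. -342.    0.]
 [ 461. -428.    0.]
 [ 671.  234.    0.]]
```

View pics/wrist0.png

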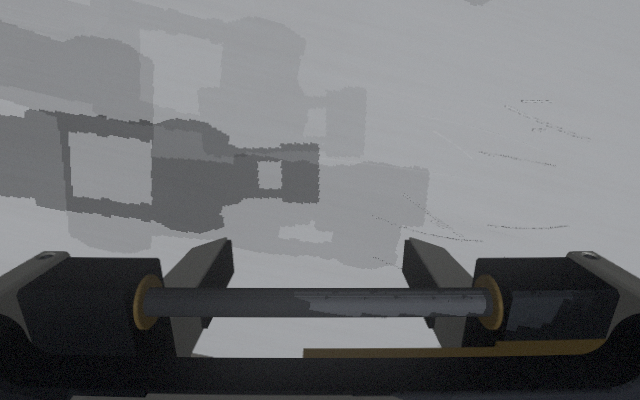

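Candidates are A at scene (203,290), y≈416, and B at scene (267,272), y≈247. B is farther to the robot's right, and the crop shows its cover end pointing up-left (+x). The wrist view shows only bare table on the right. I'm going over the stand first, to measure the stop and jaw from above.

{"op": "step_arm", "data": {
  "deltas": [48,39,10,-0.2,91,48,39,10,-0.2,91,48,39,10,-0.2,91,48,39,10,-0.2,91,48,39,10,-0.2,91,48,39,10,-0.2,91,48,39,10,-0.2,91,48,39,10,-0.2,91,48,39,10,-0.2,91,46,39,10,-0.2,91]
}}

```text
time: 1.4
tool_pos: [598.4, -120.4, 302.4]
tcp_rot: [3.142, 0.0, 0.196]
contact_force: [0.3, -1.1, -0.5]
grip_width: 90.9
finger_force: 0.0
```

```bash
cat > snap.py <<'E'
from h import *
import sys,pickle
n=sys.argv[1]
o=get_obs();p=camera_params("wrist");im=capture("wrist")
pickle.dump((o,p,im),open(f"pics/{n}.pkl","wb"));cv2.imwrite(f"pics/{n}.png",im[:,:,::-1])
print(o["time"],o["tool_pos"].round(1),np.degrees(o["tcp_rot"]).round(2),o["joint_positions"].round(2),o["contact_force"].round(2))
E
python3 snap.py w1
```

```text
1.4 [ 598.4 -120.4  302.4] [1.800e+02 3.000e-02 1.122e+01] [-0.32  0.46  1.07 -0.    1.61  1.05] [ 0.25 -1.08 -0.54]
```

View pics/w1.png

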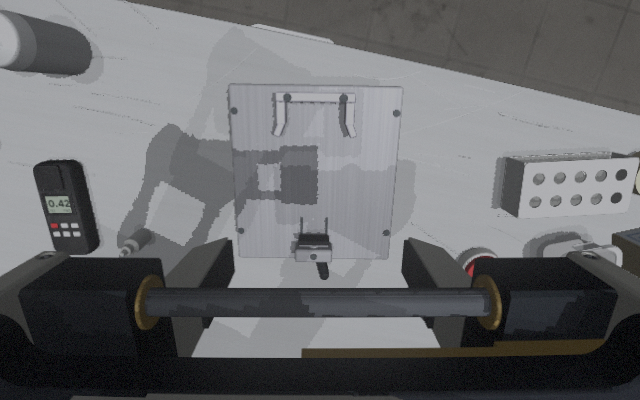

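The wrist view shows the stand with its stop at (317,100), the jaw at (313,245), the lobe tip at (323,270), and photometer B at (66,206) with its cover end up. I'm taking one close crop of these for checking.

Run:
```python
import cv2,numpy as np
a=cv2.imread("pics/w1.png");C=np.zeros((600,760,3),np.uint8)
z=lambda x0,y0,w,h:cv2.resize(a[y0:y0+h,x0:x0+w],None,fx=4,fy=4,interpolation=cv2.INTER_CUBIC)
C[:280,:440]=z(260,80,110,70);C[280:600,:240]=z(285,205,60,80);C[:440,440:]=z(25,150,80,110)
cv2.imwrite("pics/c3.png",C)
```

```text
(no output)
```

View pics/c3.png

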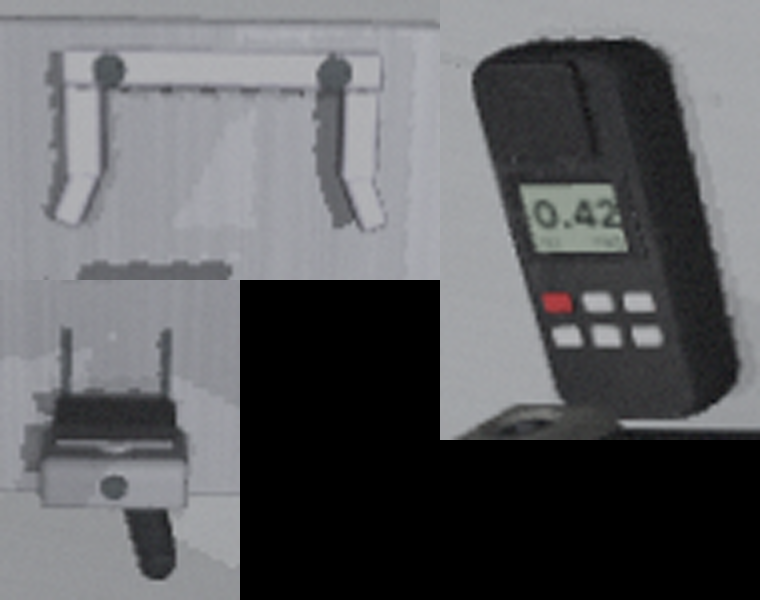

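The close crop confirms B: display "0.42", buttons below, and the square cover at the top (+x) end. The cheek inner top edges are at x≈285 and x≈346, and the stop face is at y≈101.8.

Run:
```python
from h import *;import pickle
o,p,im=pickle.load(open("pics/w1.pkl","rb"))
T=lambda pts,x0,y0:np.array(pts)/4-0.375+[x0,y0]
W=lambda uv,z:onz("wrist",uv,z,p)[:,:2]
f=lambda a,b:np.degrees(np.arctan2(*(b-a)[::-1]))
ch=W(T([(104,92),(104,172),(344,92),(344,172)],260,80),117);print("cheek",ch.round(1),f(ch[1],ch[0]),f(ch[3],ch[2]))
fc=W(T([(110,87),(340,87)],260,80),121);print("face",fc.round(1),f(fc[1],fc[0])-90)
# plate corners in full image
pc=W([(229.5,84.5),(402.5,87.5),(388,260.5),(237.5,259.5)],95);print("plate",pc.round(1),f(pc[3],pc[0]),f(pc[2],pc[1]),f(pc[1],pc[0])-90,pc.mean(0))
print("lens",[np.linalg.norm(pc[i]-pc[i-1]).round() for i in range(4)])
j=W(T([(42,178),(187,178),(187,225),(42,225)],285,205),122);print("jaw",j.round(1))
lt=W(T([(158,298)],285,205),62);print("lobetip",lt)
lb=W(T([(163,232),(132,234)],285,205),62);print(lb)
g=im.max(2).astype(int);m=(g<75).astype(np.uint8);m[:, :25]=0;m[:150]=0;m[252:]=0;m[:,110:]=0
c=max(cv2.findContours(m,0,2)[0],key=cv2.contourArea)
pp=W(T([(523,184),(617,184),(627,252),(534,252),(541,292),(653,292)],25-110,150),30) ;print("disp",pp.round(1),f(pp[3],pp[0]),f(pp[2],pp[1]))
```

```text
cheek [[ 664.3  -71.5]
 [ 643.4  -75. ]
 [ 676.8 -135.2]
 [ 656.1 -139.8]] 9.524073388577298 12.536468319514618
face [[ 666.   -73.2]
 [ 677.9 -133.5]] 11.126891675343487
plate [[ 670.9   -3.9]
 [ 705.5 -196.7]
 [ 490.4 -236.6]
 [ 453.   -39.5]] 9.281626027051912 10.512057486236053 10.178983142828628 [ 579.95939572 -119.17866045]
lens [np.float64(221.0), np.float64(196.0), np.float64(219.0), np.float64(201.0)]
jaw [[ 496.7 -111.7]
 [ 505.2 -155.2]
 [ 489.5 -158.6]
 [ 480.8 -114.5]]
lobetip [[ 426.54322528 -163.30120983]]
[[ 453.65472615 -159.63620464]
 [ 450.69017516 -148.78359585]]
disp [[463.1 267.1]
 [470.2 231.2]
 [443.4 228.4]
 [436.2 264.5]
 [419.9 262.8]
 [428.7 219. ]] 5.554531161447691 5.973847955302154
```

{"op": "step_arm", "data": {
  "deltas": [-18,46,-8,-0.6,91,-18,46,-8,-0.6,91,-18,46,-8,-0.6,91,-18,46,-8,-0.6,91,-18,46,-8,-0.6,91,-18,46,-8,-0.6,91,-18,46,-8,-0.6,91,-18,46,-8,-0.6,91,0,0,0,0,91,0,0,0,0,91]
}}

```text
time: 2.7
tool_pos: [453.2, 245.7, 238.4]
tcp_rot: [3.141, 0.0, 0.113]
contact_force: [0.2, 0.0, -0.3]
grip_width: 91.2
finger_force: 0.0
```

```bash
python3 snap.py w2
python3 - <<'E'
import cv2
a=cv2.imread("pics/w2.png");a=a[0:260,120:520];cv2.imwrite("pics/c4.png",cv2.resize(a,(800,520),interpolation=cv2.INTER_CUBIC))
E
```

```text
2.7 [453.2 245.7 238.4] [1.7996e+02 1.0000e-02 6.4600e+00] [ 0.35  0.3   1.49 -0.    1.36  1.81] [ 0.17  0.03 -0.31]
```

View pics/c4.png

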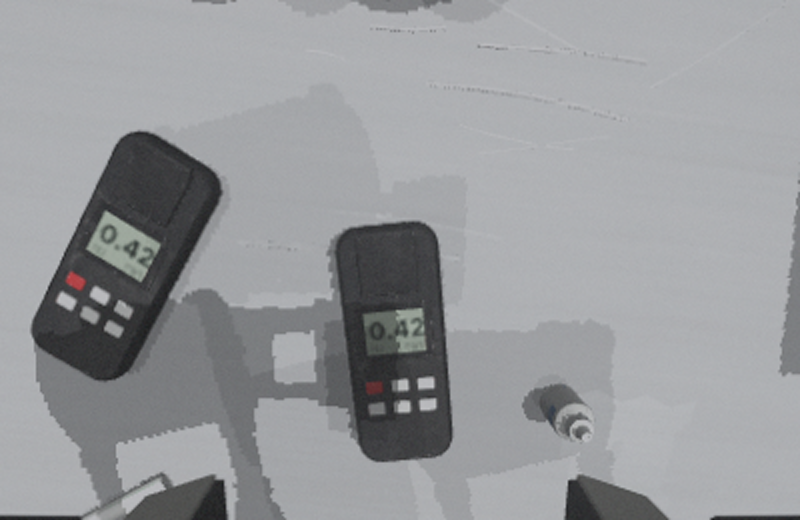

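The picture shows B at crop (395,340), cover end up, in the clear. The look-alike is at (127,255) and the reagent bottle at (570,415).

Run:
```python
from h import *;import pickle
o,p,im=pickle.load(open("pics/w2.pkl","rb"))
g=im.max(2);m=((g<62)).astype(np.uint8);m[:105]=0;m[236:]=0;m[:,:284]=0;m[:,350:]=0
m=cv2.morphologyEx(m,2,np.ones((5,5)))
c=max(cv2.findContours(m,0,1)[0],key=cv2.contourArea).reshape(-1,2);print(cv2.boundingRect(c),cv2.contourArea(c))
W=onz("wrist",c,30,p)[:,:2].astype(np.float32);print(cv2.minAreaRect(W))
# side lines fit
L=[];R=[]
for v in range(130,215,2):
    r=c[c[:,1]==v][:,0]; L.append((r.min()-.5,v));R.append((r.max()+.5,v))
for z in(15,30):
  Ws=[onz("wrist",s,z,p)[:,:2] for s in(L,R)]
  fs=[np.polyfit(w[:,0],w[:,1],1) for w in Ws]
  print(z,[np.degrees(np.arctan(k[0])) for k in fs],[np.polyval(k,440) for k in fs])
hi=lambda v,z:onz("wrist",[(( L[0][0]+R[0][0])/2,v)],z,p)
print("rear top",onz("wrist",[((c[c[:,1].argmax()])+[0,.5])],28,p),"head bot",onz("wrist",[c[c[:,1].argmin()]],0,p),onz("wrist",[c[c[:,1].argmin()]],30,p),c[c[:,1].argmin()],c[c[:,1].argmax()])
```

```text
(292, 151, 28, 60) 626.0
((432.86578369140625, 257.3434143066406), (75.44667053222656, 30.837190628051758), 10.979400634765625)Traceback (most recent call last):
  File "<stdin>", line 10, in <module>
    return umr_minimum(a, axis, None, out, keepdims, initial, where)
ValueError: zero-size array to reduction operation minimum which has no identity
```

Run:
```python
from h import *;import pickle
o,p,im=pickle.load(open("pics/w2.pkl","rb"))
g=im.max(2);print(g[170,280:355:3],g[105:120,317],g[222:240,322])
m=(g<75).astype(np.uint8);m[:105]=0;m[236:]=0;m[:,:284]=0;m[:,350:]=0
m=cv2.morphologyEx(m,3,np.ones((9,9)))
c=max(cv2.findContours(m,0,1)[0],key=cv2.contourArea).reshape(-1,2);print(cv2.boundingRect(c),cv2.contourArea(c))
M=np.zeros_like(m);cv2.drawContours(M,[c],-1,1,-1)
rows=np.arange(128,216,2)
L=[(np.flatnonzero(M[v]).min()-.5,v) for v in rows];R=[(np.flatnonzero(M[v]).max()+.5,v) for v in rows]
for z in(12,27):
  fs=[]
  for s in(L,R):
    w=onz("wrist",s,z,p);fs.append(np.polyfit(w[:,0],w[:,1],1))
  print(z,[np.degrees(np.arctan(k[0])) for k in fs],[np.polyval(k,440) for k in fs])
t=c[c[:,1].argmin()];b=c[c[:,1].argmax()]
print(t,b,"rear",onz("wrist",[b+[0,.5]],27,p),"head",[onz("wrist",[t-[0,.5]],z,p).round(1) for z in(5,27)])
```

```text
[127 108 105 106 109  53  47  50  90  84  84  90  89 142 153 151 149 149
  67  66  67 155 159 161 162] [170 168 168 172 174 172 125  57  56  57  67  79  75  76  68] [ 61  67  60  65  64  68  67  60 155 167 168 169 168 168 170 168 168 168]
(288, 111, 58, 120) 5515.5
12 [np.float64(11.73438455092347), np.float64(11.966702789373072)] [np.float64(276.74413523765867), np.float64(212.47719936223018)]
27 [np.float64(11.73438455092346), np.float64(11.966702789373077)] [np.float64(275.2313804740112), np.float64(213.3113868549996)]
[321 111] [311 230] rear [[366.12908068 245.09988965  27.        ]] head [array([[517. , 249.1,   5. ]]), array([[517.9, 249.4,  27. ]])]
```

{"op": "step_arm", "data": {
  "deltas": [-2.1,-0.2,-40,1.1,91,-2.1,-0.2,-40,1.1,91,-2.1,-0.2,-40,1.1,91,-2.1,-0.2,-40,1.1,91,-2.1,-0.2,-40,1,91,0,0,-16,0,91,0,0,-10,0,91,0,0,-6,0,91,0,0,0,0,91,0,0,0,0,50]
}}

```text
time: 4.0
tool_pos: [443.1, 245.2, 7.1]
tcp_rot: [-3.141, -0.001, 0.206]
contact_force: [-0.1, -0.4, -0.3]
grip_width: 84.7
finger_force: 0.0
```

{"op": "step_arm", "data": {
  "deltas": [0,0,0,0,50,0,0,0,0,50,0,0,0,0,50,0,0,0,0,50,0,0,0,0,50,0,0,20,0,50,0,0,40,0,50,0,0,40,0,50,0,0,40,0,50,0,0,40,0,50]
}}

```text
time: 5.25
tool_pos: [442.4, 245.0, 187.8]
tcp_rot: [3.141, 0.0, 0.206]
contact_force: [0.7, -0.1, -0.3]
grip_width: 49.8
finger_force: 0.0
```

```bash
python3 snap.py w3
python3 - <<'E'
import cv2
a=cv2.imread("pics/w3.png");cv2.imwrite("pics/c5.png",a[:,100:560])
E
```

```text
5.25 [442.4 245.  187.8] [179.99   0.    11.82] [ 0.35  0.32  1.6  -0.    1.22  1.72] [ 0.75 -0.08 -0.28]
```

View pics/c5.png

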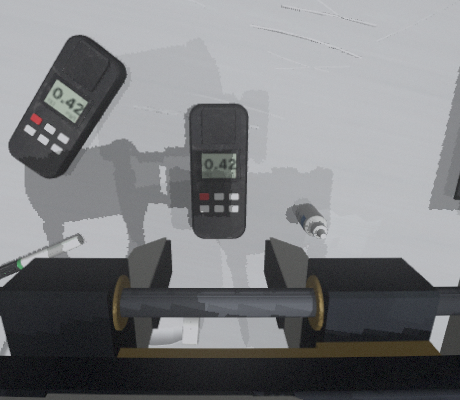

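The photometer is still on the table at (318,170), aligned with the tool, so the grip missed it (lifted too early or too high). I'm re-measuring before grasping lower and checking the grip.

```bash
cat > ph.py <<'E'
from h import *;import pickle,sys
def meas(n,box,zb=0,thr=75):
    x0,x1,y0,y1=box
    o,p,im=pickle.load(open(f"pics/{n}.pkl","rb"))
    m=(im.max(2)<thr).astype(np.uint8);q=np.zeros_like(m);q[y0:y1,x0:x1]=m[y0:y1,x0:x1]
    q=cv2.morphologyEx(q,3,np.ones((9,9)))
    c=max(cv2.findContours(q,0,1)[0],key=cv2.contourArea);bb=cv2.boundingRect(c)
    M=np.zeros_like(m);cv2.drawContours(M,[c],-1,1,-1)
    rows=np.arange(bb[1]+15,bb[1]+bb[3]-15,2);fs=[]
    for k in(0,1):
        s=[((np.flatnonzero(M[v]).min()-.5,np.flatnonzero(M[v]).max()+.5)[k],v) for v in rows]
        w=onz("wrist",s,zb+22,p);fs.append(np.polyfit(w[:,0],w[:,1],1))
    a=np.mean([np.arctan(f[0]) for f in fs]);f=np.mean(fs,0)
    c=c.reshape(-1,2);u=np.array([np.cos(a),np.sin(a)])
    t=onz("wrist",[c[c[:,1].argmin()]-[0,.5]],zb+15,p)[0,:2];b=onz("wrist",[c[c[:,1].argmax()]+[0,.5]],zb+27,p)[0,:2]
    m0=np.array([440,np.polyval(f,440)]);s=(u@t+u@b)/2
    return m0+u*(s-u@m0),[np.degrees(np.arctan(f[0])) for f in fs],u@t-u@b,(fs[0]-fs[1])@[440,1]*np.cos(a),bb
if __name__=="__main__": print(meas(sys.argv[1],eval(sys.argv[2])))
E
python3 ph.py w2 284,350,105,236;python3 ph.py w3 280,360,98,242
```

```text
(array([442.252117  , 244.85720927]), [np.float64(11.724588723453307), np.float64(11.982824502151354)], np.float64(148.89976703393694), np.float64(61.35886005795798), (288, 111, 58, 120))
(array([441.81549298, 244.68327361]), [np.float64(11.646860407745763), np.float64(11.92366006971401)], np.float64(148.38275521839728), np.float64(60.96663686327647), (289, 104, 59, 135))
```

{"op": "step_arm", "data": {
  "deltas": [0,0,-20,0,91,0,0,-40,0,91,0,0,-40,0,91,0,0,-40,0,91,0,0,-24,0,91,0,0,-14,0,91,0,0,-6,0,91,0,0,0,0,50,0,0,0,0,50,0,0,0,0,50]
}}

```text
time: 6.55
tool_pos: [443.1, 245.3, 3.1]
tcp_rot: [-3.141, -0.001, 0.206]
contact_force: [0.4, 0.6, 0.6]
grip_width: 65.7
finger_force: 0.0
```

{"op": "step_arm", "data": {
  "deltas": [0,0,0,0,50,0,0,0,0,50,0,0,0,0,50,0,0,0,0,50,0,0,0,0,50,0,0,0,0,50,0,0,0,0,50,0,0,0,0,50,0,0,0,0,50,0,0,0,0,50]
}}

```text
time: 7.8
tool_pos: [442.9, 245.1, 2.8]
tcp_rot: [3.141, -0.001, 0.206]
contact_force: [-0.6, -2.2, 5.9]
grip_width: 57.0
finger_force: 29.1
```

{"op": "step_arm", "data": {
  "deltas": [0,0,3,0,45,0,0,5,0,45,0,0,8,0,45,0,0,10,0,45,0,0,14,0,45,0,0,0,0,45,0,0,0,0,45,0,0,0,0,45,0,0,0,0,45,0,0,0,0,45]
}}

```text
time: 9.05
tool_pos: [442.5, 245.0, 42.2]
tcp_rot: [3.141, 0.0, 0.206]
contact_force: [0.4, 1.2, -2.6]
grip_width: 57.4
finger_force: 26.2
```

{"op": "step_arm", "data": {
  "deltas": [0,0,40,0,45,4,-10,50,0,45,15,-35,20,-0.1,45,22,-53,10,-0.1,45,22,-53,10,-0.1,45,22,-53,10,-0.1,45,22,-53,10,-0.1,45,22,-53,0,-0.1,45,22,-35,0,-0.1,45,1,-18,0,0,45]
}}

```text
time: 10.3
tool_pos: [595.1, -120.1, 191.5]
tcp_rot: [-3.141, 0.001, 0.192]
contact_force: [0.9, 0.6, -2.3]
grip_width: 57.1
finger_force: 26.2
```

{"op": "step_arm", "data": {
  "deltas": [0,0,0,0,45,0,0,0,0,45,0,0,0,0,45,0,0,0,0,45,0,0,0,0,45,0,0,0,0,45,0,0,0,0,45,0,0,0,0,45,0,0,0,0,45,0,0,0,0,45]
}}

```text
time: 11.55
tool_pos: [594.6, -118.0, 192.4]
tcp_rot: [3.142, 0.0, 0.194]
contact_force: [-0.3, -0.2, -1.9]
grip_width: 57.2
finger_force: 26.2
```

```bash
python3 snap.py w4
python3 - <<'E'
import cv2
a=cv2.imread("pics/w4.png");cv2.imwrite("pics/c6.png",cv2.resize(a[0:260,180:460],(644,598),interpolation=cv2.INTER_CUBIC))
E
```

```text
11.55 [ 594.6 -118.   192.4] [180.     0.    11.12] [-0.32  0.5   1.3  -0.    1.34  1.05] [-0.27 -0.23 -1.89]
```

View pics/c6.png

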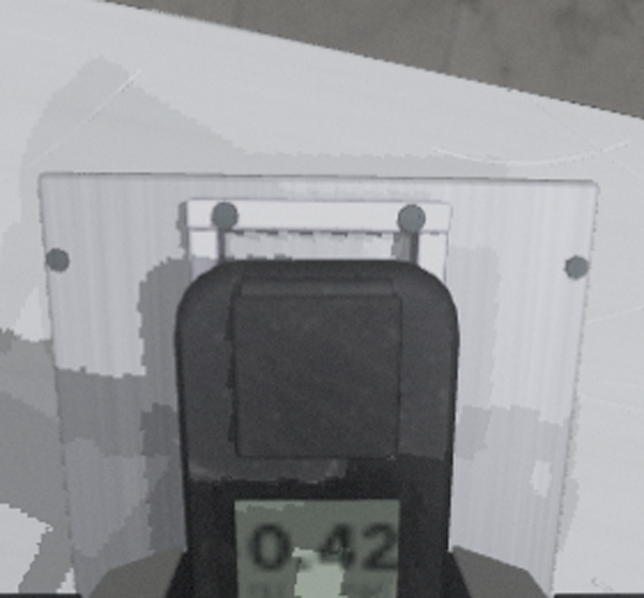

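The photometer is held level and squarely, with side edges at crop x≈177 and 459. The stop's edges are at x≈187 and 449 and its bolts at 225 and 411. It is centred in line with the stop.

Run:
```python
from h import *;import pickle
o,p,im=pickle.load(open("pics/w4.pkl","rb"))
a=np.radians(11.05);u=np.array([np.cos(a),np.sin(a)]);v=np.array([-u[1],u[0]])
def q(pts,z):
    w=onz("wrist",np.array(pts)/2.3-0.28+[180,0],z,p)[:,:2];return np.c_[w@u,w@v].round(1)
print("tcp",o["tool_pos"][:2]@u,o["tool_pos"][:2]@v)
print("ph sides",q([(177,330),(459,330),(188,540),(447,540)],189.6+18).tolist())
print("cover",q([(238,290),(400,290),(236,457),(399,457)],189.6+36).tolist())
print("head",q([(318,260)],189.6+25).tolist())
print("stop bar",q([(187,200),(450,204),(187,228),(448,231)],121).tolist(),"screws",q([(225,214),(411,218)],121).tolist())
print("plate",q([(40,174),(597,182)],95).tolist(),"inner",q([(222,232),(405,234)],121).tolist(),"cheek",q([(219,250),(416,250)],117).tolist())
```

```text
tcp 560.9450631161873 -229.7395087452811
ph sides [[619.6, -198.3], [619.6, -260.6], [569.1, -198.1], [569.1, -260.6]]
cover [[629.9, -213.9], [629.9, -245.4], [595.9, -212.4], [595.9, -246.2]]
head [[635.0, -229.4]]
stop bar [[649.0, -187.6], [647.7, -271.8], [640.4, -187.1], [639.4, -271.6]] screws [[644.7, -199.6], [643.4, -259.5]]
plate [[658.6, -132.0], [655.9, -327.7]] inner [[639.1, -198.4], [638.4, -257.7]] cheek [[633.3, -196.7], [633.3, -261.9]]
```

Run:
```python
from h import *;import pickle
def edge(n,x0,x1,y0,y1,z):
    o,p,im=pickle.load(open(f"pics/{n}.pkl","rb"));g=cv2.GaussianBlur(im.astype(np.float32).mean(2),(3,3),0)
    xs=np.arange(x0,x1);d=np.abs(np.diff(g[y0:y1],axis=0));r=[]
    for x in xs:
        c=d[:,x];k=c.argmax();s=slice(max(k-1,0),k+2);r.append(y0+.5+(np.arange(len(c))[s]*c[s]).sum()/c[s].sum())
    r=np.array(r);f=np.polyfit(xs,r,1);k=np.abs(r-np.polyval(f,xs))<1;xs=xs[k];r=r[k]
    w=onz("wrist",np.c_[xs,r],z,p);f=np.polyfit(w[:,1],w[:,0],1);print(n,len(xs),-np.degrees(np.arctan(f[0])),r[[0,-1]])
edge("w4",205,430,72,84,95)
edge("w4",265,372,84,92,121)
edge("w1",240,395,80,93,95)
edge("w1",278,352,90,97,121)
```

```text
w4 100 9.6942607341352 [74.03064535 78.60983571]
w4 96 10.245521263629442 [86.90500116 88.62138214]
w1 111 9.708731955705815 [82.47399977 87.48281365]
w1 63 10.1257413590743 [92.67437155 93.8810393 ]
```

{"op": "step_arm", "data": {
  "deltas": [-0.2,1.1,-15,-0.8,45,0,0,-20,0,45,0,0,-15,0,45,0,0,-10,0,45,0,0,-5,0,45,0,0,-5,0,45,0,0,-5,0,45,0,0,-5,0,45,0,0,0,0,45,0,0,0,0,45]
}}

```text
time: 12.85
tool_pos: [594.5, -116.9, 112.6]
tcp_rot: [3.141, -0.0, 0.18]
contact_force: [0.0, -0.3, -2.5]
grip_width: 57.4
finger_force: 26.2
```

{"op": "step_arm", "data": {
  "deltas": [0,0,-3,0,45,0,0,-3,0,45,0,0,-3,0,45,0,0,-2,0,45,0,0,-1,0,45,0,0,-1,0,45,0,0,-0.5,0,45,0,0,0,0,45,0,0,0,0,45,0,0,0,0,45]
}}

```text
time: 14.1
tool_pos: [594.4, -116.8, 99.0]
tcp_rot: [3.141, -0.0, 0.18]
contact_force: [-0.0, -0.2, -2.2]
grip_width: 57.2
finger_force: 26.2
```

Clear of the cheeks. Next I slide forward just above the plate.

{"op": "step_arm", "data": {
  "deltas": [1,0.2,0,0,45,1,0.2,0,0,45,0.5,0.1,0,0,45,0.5,0.1,0,0,45,0.5,0.1,0,0,45,0,0,0,0,45,0,0,0,0,45,0,0,0,0,45,0,0,0,0,45,0,0,0,0,45]
}}

```text
time: 15.35
tool_pos: [597.9, -116.2, 98.9]
tcp_rot: [3.142, 0.0, 0.18]
contact_force: [0.5, -0.0, -2.3]
grip_width: 57.2
finger_force: 26.2
```

{"op": "step_arm", "data": {
  "deltas": [0.5,0.1,0,0,45,0.5,0.1,0,0,45,0.5,0.1,0,0,45,0,0,0,0,45,0,0,0,0,45,0,0,0,0,45,0,0,0,0,45,0,0,0,0,45,0,0,0,0,45,0,0,0,0,45]
}}

```text
time: 16.6
tool_pos: [599.3, -115.9, 98.9]
tcp_rot: [3.142, 0.0, 0.18]
contact_force: [-2.0, -0.2, -1.0]
grip_width: 57.3
finger_force: 26.2
```

Contact with the stop is felt. I'm lowering it onto the plate and pressing lightly home.

{"op": "step_arm", "data": {
  "deltas": [0,0,-0.6,0,45,0,0,-0.6,0,45,0,0,0,0,45,0.5,0.1,0,0,45,0.5,0.1,0,0,45,0,0,0,0,45,0,0,0,0,45,0,0,0,0,45,0,0,0,0,45,0,0,0,0,45]
}}

```text
time: 17.85
tool_pos: [599.5, -115.8, 98.0]
tcp_rot: [-3.142, 0.002, 0.18]
contact_force: [-5.3, 0.0, 3.0]
grip_width: 57.2
finger_force: 27.6
```

{"op": "step_arm", "data": {
  "deltas": [0,0,0,0,85,0,0,0,0,85,0,0,0,0,85,0,0,0,0,85,0,0,0,0,85,0,0,5,0,85,0,0,20,0,85,0,0,40,0,85,0,0,40,0,85,0,0,40,0,85]
}}

```text
time: 19.1
tool_pos: [600.3, -115.6, 244.5]
tcp_rot: [3.141, -0.0, 0.18]
contact_force: [0.6, -0.4, 0.0]
grip_width: 85.0
finger_force: 0.0
```

{"op": "step_arm", "data": {
  "deltas": [-30,0,20,0,0,-40,0,20,0,0,-40,0,0,0,0,-10,0,0,0,0,0,0,0,0,0,0,0,0,0,0,0,0,0,0,0,0,0,0,0,0,0,0,0,0,0,0,0,0,0,0]
}}

```text
time: 20.35
tool_pos: [480.5, -115.6, 282.7]
tcp_rot: [3.142, 0.0, 0.18]
contact_force: [0.6, -0.9, 0.2]
grip_width: 0.4
finger_force: 0.0
```

```bash
python3 snap.py w5
python3 - <<'E'
import cv2,numpy as np
a=cv2.imread("pics/w5.png");cv2.imwrite("pics/c7.png",cv2.resize(a[0:300,180:480],(600,600),interpolation=cv2.INTER_CUBIC))
E
```

```text
20.35 [ 480.5 -115.6  282.7] [180.     0.    10.33] [-0.39  0.23  1.46 -0.    1.45  1.  ] [ 0.57 -0.87  0.23]
```

Run:
```python
from h import *;import pickle
o,p,im=pickle.load(open("pics/w5.pkl","rb"))
a=np.radians(10.2);u=np.array([np.cos(a),np.sin(a),0]);v=np.array([-u[1],u[0],0])
F=np.array([671.5,-102.7,0]);S=F-93*u
st=lambda x,y,z:S+x*u+y*v+[0,0,z]
print("expected ph corners",proj("wrist",[st(x,y,125) for x in(93,-57) for y in(31,-31)],p).round().tolist())
print("axis/lobe",proj("wrist",[st(-95,0,62),st(-95-70,0,62),st(-110,0,95)],p).round().tolist())
g=im.max(2)
# photometer
pj=proj("wrist",[st(x,y,125) for x in(93,-57) for y in(31,-31)],p)
x0,x1=int(pj[:,0].min()-10),int(pj[:,0].max()+10);y0,y1=int(pj[:,1].min()-12),int(pj[:,1].max()+4)
m=np.zeros_like(g);m[y0:y1,x0:x1]=(g[y0:y1,x0:x1]<75);m=cv2.morphologyEx(m,3,np.ones((9,9)))
c=max(cv2.findContours(m,0,1)[0],key=cv2.contourArea).reshape(-1,2);bb=cv2.boundingRect(c);print(bb)
fr=lambda uv,z:[((w-S)@u,(w-S)@v) for w in onz("wrist",uv,z,p)]
for r in np.linspace(bb[1]+25,bb[1]+bb[3]-25,4).astype(int):
    xs=np.flatnonzero(m[r]);print("row",r,np.round(fr([(xs.min()-.5,r),(xs.max()+.5,r)],95+20),1).tolist())
print("head",np.round(fr([c[c[:,1].argmin()]],110),1))
# lobe
q=np.zeros_like(g);cx,cy=proj("wrist",[st(-140,0,62)],p)[0].astype(int)
ys,xs=np.mgrid[0:400,0:640];W=np.array(fr(np.c_[xs.ravel(),ys.ravel()],62)).reshape(400,640,2)
R=(W[...,0]<-118)&(W[...,0]>-175)&(np.abs(W[...,1])<60)
k=R&(g<60);print("lobe px",k.sum(),np.round(W[k].mean(0),1) if k.any() else "")
for x in(-125,-135,-145,-155,-162):
    s=k&(np.abs(W[...,0]-x)<2.5)
    if s.any():print(x,W[s][:,1].min().round(1),W[s][:,1].max().round(1),s.sum())
print(np.percentile(g[R],[2,10,30,60]))
```

```text
expected ph corners [[307.0, -29.0], [376.0, -29.0], [309.0, 137.0], [369.0, 137.0]]
axis/lobe [[335.0, 162.0], [334.0, 214.0], [336.0, 180.0]]Traceback (most recent call last):
  File "<stdin>", line 13, in <module>
ValueError: max() iterable argument is empty
```

Run:
```python
from h import *;import pickle
o,p,im=pickle.load(open("pics/w5.pkl","rb"))
a=np.radians(10.2);u=np.array([np.cos(a),np.sin(a),0]);v=np.array([-u[1],u[0],0])
S=np.array([671.5,-102.7,0])-93*u
g=im.max(2);ys,xs=np.mgrid[0:400,0:640];uv=np.c_[xs.ravel(),ys.ravel()]
def fld(z):
    w=onz("wrist",uv,z,p)-S;return np.stack([w@u,w@v],-1).reshape(400,640,2)
W=fld(115);k=(g<75)&(np.abs(W[...,1])<45)&(W[...,0]>-75)
for x in(50,30,10,-10,-30,-50):
    s=k&(np.abs(W[...,0]-x)<1.5)
    if s.any():print(x,W[s][:,1].min().round(1),W[s][:,1].max().round(1))
W2=fld(122);c=k&(np.abs(W2[...,1])<20);print("rear",W2[c][:,0].min(), "col profile",g[110:150,338])
W=fld(62);R=(W[...,0]<-122)&(W[...,0]>-175)&(np.abs(W[...,1])<60)
print(np.percentile(g[R],[2,10,30,60]))
k=R&(g<60)
for x in(-125,-135,-145,-155,-162):
    s=k&(np.abs(W[...,0]-x)<2)
    if s.any():print(x,W[s][:,1].min().round(1),W[s][:,1].max().round(1),s.sum())
```

```text
50 -29.9 31.1
30 -29.8 31.3
10 -29.7 30.4
-10 -29.6 30.5
-30 -30.5 30.7
-50 -28.1 28.7
rear -73.7492176166943 col profile [ 69  66  67  64  68  72  74  74  71  75  71  72  68  69  72  72  68  72
  72  71  71  74  72  71  66  55 123 161 163 159 156 158 157 157 158 148
  88  47  40  56]
[ 56. 105. 158. 159.]
-125 -14.5 -1.7 24
-135 -17.3 -4.4 11
-145 -20.2 -8.5 18
-155 -21.7 -11.3 15
```

Numerically, the photometer is centred (±0.5 mm), parallel and home (rear end at x≈-57). The lobe is at -0.28 rad. I'm taking the shut fingers down beside the lobe.

{"op": "step_arm", "data": {
  "deltas": [-19,-41,0,10,0,-18.5,-42,0,10,0,0,0,-40,0,0,0,0,-50,0,0,0,0,-50,0,0,0,0,-40,0,0,0,0,-30,0,0,0,0,-20,0,0,0,0,-8,0,0,0,0,0,0,0]
}}

```text
time: 21.65
tool_pos: [442.9, -198.7, 44.7]
tcp_rot: [-3.141, 0.0, 0.529]
contact_force: [0.9, -0.1, 0.9]
grip_width: 0.3
finger_force: 0.0
```

```bash
cat > k.py <<'E'
from h import *
a=np.radians(10.2);u=np.array([np.cos(a),np.sin(a)]);v=np.array([-u[1],u[0]]);S=np.array([580.0,-119.2])
o=get_obs();w=o["tool_pos"][:2]-S;f=o["contact_force"]
th=o["tcp_rot"][2]-a;e0=-np.array([np.cos(th),np.sin(th)]);t0=np.array([-np.sin(th),np.cos(th)]);t0=np.array([e0[1],-e0[0]])
P=np.array([w@u,w@v]);C=P-9.5*e0+19*t0
# solve lobe angle: C = axis + r e - 7 t
d=C-[-95,0];r=np.sqrt(d@d-49);A=np.arctan2(d[1],-d[0])+np.arctan2(7,r)
F=np.array([f[:2]@u,f[:2]@v])
t=np.array([np.sin(A),np.cos(A)])
print(o["time"],"P",P.round(1),"z",o["tool_pos"][2].round(1),"C",C.round(1),"lobe a",A.round(3),"r",r.round(1),"F",F.round(1),"push",(-F@t).round(2),"at58",(-F@t*r/58).round(2))
def tgt(A,r=58):
    C=np.array([-95-r*np.cos(A)-7*np.sin(A),r*np.sin(A)-7*np.cos(A)]);return C+9.5*e0-19*t0
if __name__=="__main__":
    prev=P
    for q in np.arange(-.3,1.0,.1):
        X=tgt(q);g=X[0]*u+X[1]*v;print(q.round(2),"to",((X-P)[0]*u+(X-P)[1]*v).round(1),"step",((X-prev)[0]*u+(X-prev)[1]*v).round(1));prev=X
E
python3 k.py
```

```text
21.65 P [-149.   -53.9] z 44.7 C [-146.6  -32.8] lobe a -0.452 r 60.7 F [ 0.9 -0.3] push 0.66 at58 0.69
-0.3 to [-3.3  8.5] step [-3.3  8.5]
-0.2 to [-6.4 13.5] step [-3.  5.]
-0.1 to [-8.9 18.8] step [-2.5  5.3]
0.0 to [-10.9  24.3] step [-2.   5.5]
0.1 to [-12.3  29.9] step [-1.4  5.7]
0.2 to [-13.2  35.7] step [-0.9  5.8]
0.3 to [-13.5  41.6] step [-0.3  5.8]
0.4 to [-13.2  47.4] step [0.3 5.8]
0.5 to [-12.3  53.2] step [0.9 5.8]
0.6 to [-10.8  58.8] step [1.5 5.7]
0.7 to [-8.8 64.3] step [2.  5.5]
0.8 to [-6.3 69.5] step [2.5 5.3]
0.9 to [-3.2 74.5] step [3.1 5. ]
```

{"op": "step_arm", "data": {
  "deltas": [-2,4,0,0,0,-1.5,4,0,0,0,-1.5,3,0,0,0,-1.4,2.5,0,0,0,-1.3,2.7,0,0,0,-1.2,2.6,0,0,0,-1,2.7,0,0,0,-1,2.8,0,0,0,0,0,0,0,0,0,0,0,0,0]
}}

```text
time: 22.9
tool_pos: [432.1, -174.4, 44.8]
tcp_rot: [3.141, -0.0, 0.529]
contact_force: [1.0, 0.0, 0.2]
grip_width: 0.1
finger_force: 0.0
```

```bash
cat > avg.py <<'E'
from h import *
a=np.radians(10.2);u=np.array([np.cos(a),np.sin(a)]);v=np.array([-u[1],u[0]])
fs=[]
for i in range(8): capture("wrist");fs.append(get_obs()["contact_force"])
f=np.mean(fs,0);print("avg F stand",(f[:2]@u).round(2),(f[:2]@v).round(2),f[2].round(2),"sd",np.std(fs,0).round(2))
E
python3 avg.py; python3 k.py|head -1
```

```text
avg F stand -0.21 0.25 0.11 sd [0.61 0.61 0.48]
23.3 P [-155.5  -28.1] z 44.7 C [-153.1   -7. ] lobe a 0.0 r 58.1 F [-0.8 -0.3] push 0.29 at58 0.29
```

{"op": "step_arm", "data": {
  "deltas": [0,0,0,0,0,0,0,0,0,0,0,0,0,0,0,0,0,0,0,0,0,0,0,0,0,-0.3,1,0,0,0,-0.3,1,0,0,0,-0.3,1,0,0,0,-0.3,1,0,0,0,-0.2,1,0,0,0]
}}

```text
time: 24.55
tool_pos: [430.6, -169.3, 44.7]
tcp_rot: [3.141, -0.0, 0.529]
contact_force: [-0.6, -0.7, 0.0]
grip_width: 0.4
finger_force: 0.0
```

```bash
python3 k.py|head -1
python3 - <<'E'
from h import *
a=np.radians(10.2);u=np.array([np.cos(a),np.sin(a),0]);v=np.array([-u[1],u[0],0]);S=np.array([580.0,-119.2,0])
for n in("wrist","side"):
    p=camera_params(n);im=capture(n);np.save(f"pics/{n}_l.npy",im);g=im.max(2)
    for r in(45,58,68):
        row=[]
        for A in np.arange(-.5,.8,.05):
            x,y=proj(n,[S+(-95-r*np.cos(A))*u+r*np.sin(A)*v+[0,0,62]],p)[0].round().astype(int)
            row.append(int(g[y,x]) if 0<=y<400 and 0<=x<640 else -1)
        print(n,r,row)
E
```

```text
24.55 P [-155.9  -22.8] z 44.7 C [-153.5   -1.7] lobe a 0.091 r 58.1 F [-0.7 -0.6] push 0.62 at58 0.62
wrist 45 [165, 164, 41, 37, 36, 37, 42, 35, 104, 104, 102, 101, 103, 102, 105, 103, 115, 124, 126, 129, 126, 128, 127, 128, 127, 128]
wrist 58 [114, 108, 101, 39, 56, 54, 40, 67, 117, 115, 117, 115, 114, 117, 117, 113, 115, 101, 103, 102, 103, 103, 110, 125, 126, 124]
wrist 68 [87, 89, 85, 104, 76, 85, 86, 87, 85, 174, 174, 133, 118, 116, 117, 117, 119, 117, 118, 121, 104, 104, 104, 105, 127, 126]
side 45 [24, 23, 23, 35, 60, 80, 91, 91, 94, 95, 77, 77, 78, 67, 67, 67, 89, 89, 89, 93, 93, 93, 90, 90, 90, 91]
side 58 [16, 16, 20, 42, 57, 58, 73, 60, 70, 70, 81, 81, 80, 80, 69, 89, 93, 99, 99, 99, 106, 125, 152, 152, 152, 166]
side 68 [24, 22, 23, 26, 38, 44, 58, 46, 47, 62, 70, 70, 83, 83, 91, 91, 94, 94, 114, 114, 153, 153, 170, 170, 173, 173]
```

Run:
```python
from h import *
a=np.radians(10.2);u=np.array([np.cos(a),np.sin(a),0]);v=np.array([-u[1],u[0],0]);S=np.array([580.0,-119.2,0])
im=np.load("pics/wrist_l.npy");g=im.max(2);o=get_obs()
T=o["tool_pos"];th=o["tcp_rot"][2];e=-np.array([np.cos(th),np.sin(th),0]);t=np.array([e[1],-e[0],0])
print("tcp",proj("wrist",[T]).round(),"finger corners",proj("wrist",[T-9.5*e+19*t,T-9.5*e-19*t,T-9.5*e+19*t+[0,0,50],T-9.5*e-19*t+[0,0,50]]).round().tolist())
A=-.28
for r in(30,50,70):print(r,proj("wrist",[S+(-95-r*np.cos(A))*u+r*np.sin(A)*v+[0,0,62]]).round(),proj("wrist",[S+(-95-r)*u+[0,0,62]]).round())
print("plate edge",proj("wrist",[S-110*u-60*v+[0,0,95],S-110*u+60*v+[0,0,95]]).round())
ch=" .:-=+*#%@"[::-1]
for y in range(120,340,6): print(y,"".join(ch[min(9,int(g[y,x])//20)] for x in range(200,440,3)))
```

```text
tcp [[319. 237.]] finger corners [[287.0, 222.0], [350.0, 222.0], [277.0, 264.0], [361.0, 263.0]]
30 [[314. 189.]] [[298. 186.]]
50 [[311. 224.]] [[286. 219.]]
70 [[309. 257.]] [[275. 251.]]
plate edge [[436. 221.]
 [163. 124.]]
120 ................--=:. .. .                      ....::-=+=...                   
126 ................-=::...... ....        +=====        ....::-==.                 
132 -=-:::...........:-:........... ..    ========              ...::.              
138 ------=--::.......:-::::............. +=======.                  .              
144 ------------==-::......:=-:::.........-+=====: .                 :              
150 ----------------:.:-:::......=--::............                  .               
156 ------------------------=-::......:=-:::.........             ..                
162 ------------------------------=:::......==:::.......   .     .:                 
168 ----------------------------------+*-::.......=-:::......   ...                 
174 ----------------------------------*#*****+::.. ....:=:::....::..                
180 -----------------
[... 1573 characters left out ...]
%%%######%##########
294 ###########%######%########%%##%#%##**####+#####################################
300 #####################%##%%###%%#%%%%*+####=######*###*##########*###*#***#******
306 ################%######%%%%%%%%%%%%%******=###########*#*########*##***##*******
312 ###########%#####%#%%%%%%%%%%%%%%%%%+*##*#+%%%#####################*#*#*##*#**#*
318 ###############%%%%%%%%%%%%%%%%%%%%%*+%=%#+%%%####################*###*######***
324 ######%#####%%%%%%%%%%%%%%%%%%%%%%%%**%=%%+%%%%%%%%#####################%**#####
330 #########%%%%%%%%%%%%%%%%%%%%%%%%%%%%*    *%%%%%%%%%%%%%%%%%#%%%%%#%%%%%#%#%%#%=
336 +###%###%%%%%%%%%%%%%%%%%%%%%%%%%%%%%+    %%%%%%%%%%%%%%%%%%%%%%%%%%%%%#%##%#%#-
```

Numerically, the lobe hasn't moved and the finger tips sit about 20 mm above the reported TCP, so they passed over it. I'm backing off, going lower in small steps, and checking for force.

{"op": "step_arm", "data": {
  "deltas": [3,-7,3,0,0,3,-8,0,0,0,3,-8,0,0,0,3.4,-7,0,0,0,0,0,0,0,0,0,0,-4,0,0,0,0,-4,0,0,0,0,-4,0,0,0,0,-3,0,0,0,0,0,0,0]
}}

```text
time: 25.9
tool_pos: [442.9, -199.2, 32.5]
tcp_rot: [-3.141, 0.0, 0.529]
contact_force: [0.4, -0.2, -0.2]
grip_width: 0.4
finger_force: 0.0
```

```bash
python3 k.py|head -1
python3 - <<'E'
from h import *
im=capture("wrist");g=im.max(2);o=get_obs()
T=o["tool_pos"];th=o["tcp_rot"][2];e=-np.array([np.cos(th),np.sin(th),0]);t=np.array([e[1],-e[0],0])
for h in(0,20,50):print(h,proj("wrist",[T+[0,0,h],T-9.5*e+19*t+[0,0,h],T-9.5*e-19*t+[0,0,h]]).round().tolist())
ch=" .:-=+*#%@"[::-1]
for y in range(200,276,3): print(y,"".join(ch[min(9,int(g[y,x])//20)] for x in range(240,420,2)))
E
```

```text
25.9 P [-149.1  -54.5] z 32.5 C [-146.8  -33.4] lobe a -0.459 r 61.2 F [ 0.4 -0.2] push 0.37 at58 0.39
0 [[319.0, 237.0], [287.0, 222.0], [350.0, 222.0]]
20 [[319.0, 252.0], [284.0, 236.0], [354.0, 236.0]]
50 [[319.0, 282.0], [277.0, 264.0], [361.0, 263.0]]
200 ############%*========-===============...:--::::......  .........................   .     
203 #######%#%#%#+=======-===============.........:=-:::... .........................         
206 ##########%%%*=====+======+==========:............:--:::...........................       
209 ###%###%##%%%+=======================...............=====::::.......................      
212 ###%%###%##%%+=======================:..............========+=:::=-.................  ..  
215 %#######%#%%%++======+==============:...............============++-:::....................
218 ###%%%#%%%%%%+========++=============:..............==================::::................
221 #%%######%%%%+=============+========:..............-======================-::::...........
224 #%%%###%#%%%%+=+=+===================...............=======================..:
[... 927 characters left out ...]
++-.......=..======........        
257 =...................-+++++++++++++++*%%=%%++++++++++++++++.........................       
260 %%%#%%%%%%%%%%%%%%%%%%%%%%%%%%%%#%%+#%%=%%+#%%%%%%##%%#%%%#%#%#%#%#%#%####################
263 %%%%%%%%%%%%%%%%%%%%%%%%%%%%%%%%%%%+*%%=%%+#%%%%%#%%%%%%#%%%#%#%##%#######################
266 %%%%%%%%%%%%%%%%%%%%%%%%%%%%%%%%%%%*#%%=%%+#%%%%%%%%%%%%##%%##%%%%##%#%######%############
269 #%%%%%%%%%%%%%%%%%%%%%%%%%%%%%%%%%%*#%%=%%+#%%%%%%%%%%%%%%%#%%%%%%%%%%%%%######%##########
272 %%%%%%%%%%%%%%%%%%%%%%%%%%%%%%%%%%%+#%%=%%*#%%%%%%%%%%%%%#%%%%%#%%%#%%%###%#%%#####%%%####
275 %%%%%%%%%%%%%%%%%%%%%%%%%%%%%%%%%%%*%%%+%%*#%%%%%%%%%%%%%#%%%%%%%%%%%%#%%%#%#%%###%###%###
```

Run:
```python
from h import *
im=capture("side");g=im.max(2);T=get_obs()["tool_pos"]
for h in(0,20,40,66):print(h,proj("side",[T+[0,0,h]]).round(1).tolist())
x,y=proj("side",[T])[0].round().astype(int)
ch=" .:-=+*#%@"[::-1]
for j in range(y-50,y+14): print(j,"".join(ch[min(9,int(g[j,i])//20)] for i in range(x-40,x+50)))
```

```text
0 [[315.9, 240.0]]
20 [[316.0, 234.2]]
40 [[316.0, 228.4]]
66 [[316.1, 220.7]]
190 .................:-=+**+++++=+*###++=====++#%%%#+=:....::::::---=++**+===---==+*##########
191 ................:=+*##*++++++++*#*+======++#%@%#++-::::::::----=+**#*+=-----===+*#########
192 ..............:-=*##%#*+=+++++****+++====++#%%@#++=::::-----==--+++****+========*########%
193 ............:-=+*#%%%#*+==++*##***+++====++#@@%#++-----=++=--+====-=*****++=+++**#####%%%#
194 ...........:=+*#%%%%%#*++=++#%%%#*++===+=++#%@%#++===+****+===--=---==+*#*****####%%%%%%#+
195 .........::=*#%%%%%%%#*+==++*%%%%#++=====++#%@@#++++*######*+=-:=====--+*########%%%%%%#+-
196 ........:=+*#%%%%%%%%#++=+++*##%%#+++====++#%%%#+++*########**+++====::+*#######%%%%%%%#=:
197 ........=*#%%%%%%%%%%#+++=+++*****+++====++#%@%#++*###########***+=-+++*##%%%%%%%%%%%%%#+=
198 .......:=#%%%%%%%%%%%#++====+++++++++====++#%@%#++*############*#*++*###%%%%%%%%%%%%%%%#+=
199 .......:=#%%%%%%%%%%%#*++++++==+++++======+#%%%%**##%#################%%%%%%%%%%%%%%%##*+=
200 .......:=**#%%%%%%%%%%###*++++=======++===+#%%%%##%%%%%############
[... 4358 characters left out ...]
****#%%#*+++++++==-::::............
247 .....:::-==+++++++++++++++++***********+==--:::::-+********##%#**+++==---::...............
248 .........:----------=-==+++++**********=---:-:---=+++*+++*+*****++==---:::................
249 .........::::::::::::::--==++++++*****+=--:---=+++++++++++++=====----:::..................
250 ::::::::::::::::::::::::::--==+++++++**+==---=+*****++++++==-----::::::...................
251 :::::::::::::::::::::::::::::--==++==+++++===+**********+=---:::::::......................
252 ::::::::::::::::::::::::::::::::------==+++++**********+=-:::::::.........................
253 :::::::::::::::::::..::::::::::::::::::--=+++********+==-:::::::..........................
```

The side view confirms it: the finger tips end about 20 mm above the reported TCP. I'm lowering another 10 mm, which puts the tips at about 43 mm.

{"op": "step_arm", "data": {
  "deltas": [0,0,-2,0,0,0,0,-2,0,0,0,0,-2,0,0,0,0,-2,0,0,0,0,-2,0,0,0,0,0,0,0,0,0,0,0,0,-1.6,3.5,0,0,0,-1.6,3.5,0,0,0,-0.5,2,0,0,0]
}}

```text
time: 27.25
tool_pos: [439.1, -189.9, 22.8]
tcp_rot: [-3.141, 0.0, 0.529]
contact_force: [-0.2, -0.1, 0.7]
grip_width: 0.3
finger_force: 0.0
```

```bash
python3 k.py|head -1
```

```text
27.25 P [-151.2  -44.7] z 22.8 C [-148.8  -23.6] lobe a -0.293 r 58.4 F [-0.2 -0. ] push -0.03 at58 -0.03
```

{"op": "step_arm", "data": {
  "deltas": [-0.9,1.6,0,0,0,-0.9,1.6,0,0,0,-0.8,1.5,0,0,0,-0.8,1.7,0,0,0,-0.8,1.7,0,0,0,-0.8,1.7,0,0,0,-0.7,1.8,0,0,0,-0.7,1.8,0,0,0,-0.6,1.8,0,0,0,-0.4,1.4,0,0,0]
}}

```text
time: 28.5
tool_pos: [431.7, -173.6, 22.7]
tcp_rot: [-3.141, 0.0, 0.529]
contact_force: [-1.4, -3.6, 0.1]
grip_width: 0.3
finger_force: 2.2
```

```bash
python3 k.py|head -1
```

```text
28.5 P [-155.6  -27.2] z 22.7 C [-153.2   -6.1] lobe a 0.015 r 58.1 F [-2.  -3.2] push 3.28 at58 3.28
```

Run:
```python
from h import *;import pickle
o,p,im=pickle.load(open("pics/w5.pkl","rb"))
a=np.radians(10.2);u=np.array([np.cos(a),np.sin(a),0]);S=np.array([580.0,-119.2,0]);g=im.max(2)
for c in(325,332,345):print(c,g[128:175:1,c].tolist())
for uv,z in(((338,135.8),95),((338,135.8),124),((338,145.5),123)):print(uv,z,(onz("wrist",[uv],z,p)[0]-S)@u)
```

```text
325 [78, 71, 72, 71, 72, 72, 67, 56, 122, 157, 163, 163, 162, 164, 157, 153, 154, 153, 94, 47, 42, 57, 57, 53, 50, 50, 96, 102, 72, 67, 71, 75, 95, 101, 111, 115, 115, 113, 121, 123, 106, 101, 101, 101, 99, 99, 95]
332 [67, 70, 73, 69, 68, 69, 68, 54, 124, 163, 170, 171, 170, 169, 162, 161, 158, 125, 70, 44, 46, 55, 59, 59, 57, 55, 136, 152, 94, 70, 70, 79, 124, 141, 153, 161, 164, 166, 173, 171, 171, 171, 157, 152, 150, 147, 137]
345 [69, 67, 70, 69, 70, 73, 62, 54, 117, 153, 160, 161, 160, 160, 161, 162, 162, 161, 98, 50, 47, 53, 60, 60, 57, 53, 136, 150, 92, 68, 74, 78, 123, 145, 161, 169, 171, 169, 177, 173, 172, 159, 153, 155, 150, 153, 141]
(338, 135.8) 95 -58.998308106089816
(338, 135.8) 124 -55.564075688693336
(338, 145.5) 123 -65.71163525269601
```

{"op": "step_arm", "data": {
  "deltas": [-0.4,1.4,0,0,0,-0.4,1.4,0,0,0,-0.3,1.4,0,0,0,-0.3,1.4,0,0,0,0,0,0,0,0,0,0,0,0,0,0,0,0,0,0,0,0,0,0,0,0,0,0,0,0,0,0,0,0,0]
}}

```text
time: 29.75
tool_pos: [430.4, -168.0, 22.7]
tcp_rot: [-3.141, 0.0, 0.529]
contact_force: [-1.1, -1.9, 0.9]
grip_width: 0.6
finger_force: 1.3
```

```bash
python3 avg.py; python3 k.py|head -1
```

```text
avg F stand -2.09 -1.94 -0.16 sd [0.44 0.56 0.62]
30.15 P [-155.9  -21.6] z 22.7 C [-153.5   -0.5] lobe a 0.111 r 58.1 F [-1.3 -2.1] push 2.21 at58 2.22
```

{"op": "step_arm", "data": {
  "deltas": [-0.1,0.5,0,0,0,-0.1,0.5,0,0,0,-0.1,0.5,0,0,0,-0.1,0.5,0,0,0,-0.1,0.5,0,0,0,-0.1,0.5,0,0,0,0,0.4,0,0,0,0,0.4,0,0,0,0,0.4,0,0,0,0,0.4,0,0,0]
}}

```text
time: 31.4
tool_pos: [429.8, -163.7, 22.7]
tcp_rot: [3.141, 0.0, 0.529]
contact_force: [-2.2, -4.8, -0.1]
grip_width: 0.4
finger_force: 2.3
```

```bash
python3 k.py|head -1;python3 - <<'E'
from h import *
p=camera_params("wrist");g=capture("wrist").max(2)
a=np.radians(10.2);u=np.array([np.cos(a),np.sin(a),0]);v=np.array([-u[1],u[0],0]);S=np.array([580.0,-119.2,0])
for y in(-8,0,8):
    X=[S+x*u+y*v+[0,0,124] for x in np.arange(-40,-95,-1.)];q=proj("wrist",X,p).round().astype(int)
    print(y,q[[0,-1]].tolist(),[int(g[b,a]) if 0<=b<400 and 0<=a<640 else -1 for a,b in q])
E
```

```text
31.4 P [-155.7  -17.2] z 22.7 C [-153.4    3.9] lobe a 0.186 r 58.1 F [-3.  -4.4] push 4.85 at58 4.86
-8 [[466, -49], [369, 182]] [-1, -1, -1, -1, -1, -1, -1, -1, -1, -1, 69, 72, 72, 69, 54, 45, 39, 28, 27, 35, 30, 37, 64, 53, 62, 63, 65, 60, 164, 190, 75, 71, 82, 81, 128, 171, 187, 196, 199, 197, 197, 195, 189, 194, 185, 184, 182, 181, 177, 165, 139, 106, 97, 107, 176]
0 [[432, -64], [340, 171]] [-1, -1, -1, -1, -1, -1, -1, -1, -1, -1, -1, -1, -1, 64, 53, 39, 24, 35, 27, 27, 28, 39, 107, 52, 53, 61, 59, 54, 187, 188, 94, 152, 196, 199, 131, 170, 190, 188, 191, 108, 117, 115, 116, 114, 108, 110, 87, 178, 174, 163, 140, 172, 172, 173, 174]
8 [[397, -80], [310, 160]] [-1, -1, -1, -1, -1, -1, -1, -1, -1, -1, -1, -1, -1, -1, -1, -1, 35, 23, 32, 26, 32, 26, 103, 51, 57, 58, 57, 55, 184, 173, 99, 67, 100, 99, 129, 165, 181, 189, 191, 189, 188, 185, 183, 182, 183, 181, 181, 177, 176, 163, 137, 176, 173, 172, 173]
```

{"op": "step_arm", "data": {
  "deltas": [-0.1,0.6,0,0,0,-0.1,0.6,0,0,0,-0.1,0.6,0,0,0,0,0.6,0,0,0,0,0.6,0,0,0,0,0.6,0,0,0,0,0.6,0,0,0,0,0.6,0,0,0,0,0.6,0,0,0,0,0.6,0,0,0]
}}

```text
time: 32.7
tool_pos: [429.3, -157.6, 22.7]
tcp_rot: [-3.141, 0.001, 0.529]
contact_force: [-3.3, -4.4, 0.8]
grip_width: 0.5
finger_force: 2.3
```

```bash
cat > pad.py <<'E'
from h import *
p=camera_params("wrist");im=capture("wrist");g=im.max(2).astype(np.float32)
a=np.radians(10.2);u=np.array([np.cos(a),np.sin(a),0]);v=np.array([-u[1],u[0],0]);S=np.array([580.0,-119.2,0])
xs=np.arange(-48,-78,-.5)
for y in(-10,-5,5,10):
    q=proj("wrist",[S+x*u+y*v+[0,0,123] for x in xs],p).astype(np.float32)
    r=cv2.remap(g,q[:,0].copy(),q[:,1].copy(),cv2.INTER_LINEAR).ravel();print(y,r.astype(int).tolist())
# lobe angle at z=62
for R in(32,40,46,52):
    A=np.arange(-.5,.9,.05);q=proj("wrist",[S+(-95-R*np.cos(t))*u+R*np.sin(t)*v+[0,0,62] for t in A],p).astype(np.float32)
    print("R",R,cv2.remap(g,q[:,0].copy(),q[:,1].copy(),1).ravel().astype(int).tolist())
E
python3 k.py|head -1;python3 pad.py
```

```text
32.7 P [-155.2  -11.1] z 22.7 C [-152.8   10. ] lobe a 0.291 r 58.2 F [-4.  -3.7] push 4.71 at58 4.73
-10 [71, 68, 72, 70, 71, 71, 73, 73, 74, 72, 68, 67, 61, 57, 47, 42, 34, 35, 34, 35, 34, 34, 35, 36, 38, 54, 55, 58, 59, 61, 62, 63, 66, 66, 59, 56, 171, 190, 190, 162, 96, 71, 70, 72, 156, 174, 166, 154, 118, 160, 171, 179, 185, 192, 194, 196, 196, 197, 196, 195]
-5 [64, 68, 70, 70, 69, 68, 67, 73, 71, 72, 68, 61, 57, 48, 43, 39, 35, 34, 34, 32, 36, 31, 33, 29, 34, 48, 57, 61, 59, 60, 61, 59, 60, 62, 55, 49, 165, 190, 189, 162, 93, 71, 71, 69, 102, 103, 157, 154, 119, 161, 171, 179, 188, 193, 195, 197, 199, 199, 198, 198]
5 [0, 0, 0, 0, 0, 0, 0, 0, 71, 70, 68, 59, 53, 48, 38, 34, 35, 28, 27, 33, 27, 27, 29, 26, 29, 46, 54, 55, 58, 59, 59, 56, 57, 57, 52, 52, 159, 190, 189, 161, 92, 74, 130, 147, 148, 146, 147, 142, 119, 162, 170, 181, 188, 195, 195, 191, 194, 193, 193, 191]
10 [0, 0, 0, 0, 0, 0, 0, 0, 0, 0, 0, 5, 42, 51, 44, 37, 35, 29, 32, 31, 30, 30, 30, 26, 29, 46, 52, 55, 57, 56, 57, 58, 57, 59, 54, 52, 154, 190, 189, 162, 93, 69, 68, 70, 97, 103, 101, 100, 118, 153, 164, 174, 182, 186, 191, 192, 194, 193, 192, 192]
R 32 [108, 147, 167, 167, 167, 167, 168, 168, 169, 168, 111, 107, 42, 44, 48, 50, 51, 55, 51, 46, 43, 127, 130, 129, 131, 130, 128, 127]
R 40 [108, 116, 167, 167, 168, 167, 156, 156, 153, 120, 106, 105, 92, 37, 39, 38, 45, 45, 43, 39, 128, 128, 129, 129, 130, 130, 130, 132]
R 46 [119, 120, 119, 102, 90, 87, 87, 36, 45, 88, 101, 107, 104, 34, 35, 39, 36, 35, 35, 67, 104, 104, 122, 128, 130, 128, 128, 129]
R 52 [118, 86, 89, 90, 87, 89, 84, 57, 38, 87, 88, 86, 87, 32, 31, 30, 35, 35, 34, 103, 105, 102, 103, 105, 127, 129, 129, 131]
```

{"op": "step_arm", "data": {
  "deltas": [0,0.5,0,0,0,0,0.5,0,0,0,0,0.5,0,0,0,0,0.5,0,0,0,0,0.5,0,0,0,0,0.3,0,0,0,0,0.3,0,0,0,0,0.3,0,0,0,0,0.3,0,0,0,0,0.3,0,0,0]
}}

```text
time: 34.0
tool_pos: [429.2, -153.6, 22.7]
tcp_rot: [-3.141, 0.001, 0.529]
contact_force: [-2.9, -4.7, -0.3]
grip_width: 0.6
finger_force: 2.3
```

```bash
python3 k.py|head -1;python3 pad.py|head -3
```

```text
34.0 P [-154.5   -7.1] z 22.7 C [-152.1   14. ] lobe a 0.36 r 58.4 F [-3.7 -4.1] push 5.13 at58 5.16
-10 [73, 72, 71, 71, 72, 71, 72, 75, 75, 74, 69, 66, 60, 57, 51, 45, 42, 36, 36, 35, 37, 37, 42, 53, 58, 59, 61, 63, 66, 64, 66, 63, 59, 68, 188, 191, 180, 146, 73, 73, 71, 95, 172, 173, 176, 144, 145, 168, 177, 183, 191, 194, 196, 197, 199, 198, 198, 196, 196, 196]
-5 [71, 72, 71, 72, 70, 70, 73, 72, 70, 73, 70, 67, 55, 51, 44, 42, 39, 38, 37, 34, 35, 26, 36, 56, 58, 63, 61, 60, 62, 61, 60, 59, 57, 65, 181, 192, 181, 144, 72, 72, 71, 73, 114, 165, 163, 132, 145, 167, 177, 184, 191, 195, 197, 198, 200, 198, 198, 198, 195, 196]
5 [0, 0, 0, 31, 69, 65, 69, 68, 69, 74, 72, 60, 55, 48, 44, 37, 36, 32, 30, 32, 34, 36, 35, 55, 54, 59, 59, 59, 59, 57, 60, 57, 55, 79, 184, 192, 180, 146, 68, 127, 152, 153, 154, 152, 153, 124, 143, 168, 178, 188, 194, 198, 199, 203, 203, 201, 202, 201, 196, 195]
```

{"op": "step_arm", "data": {
  "deltas": [0,0.5,0,0,0,0.1,0.5,0,0,0,0,0.5,0,0,0,0.1,0.5,0,0,0,0,0.4,0,0,0,0,0.3,0,0,0,0,0.3,0,0,0,0,0.3,0,0,0,0,0.3,0,0,0,0,0.3,0,0,0]
}}

```text
time: 35.3
tool_pos: [429.5, -149.6, 22.7]
tcp_rot: [-3.141, 0.0, 0.529]
contact_force: [-3.8, -4.2, 1.1]
grip_width: 0.3
finger_force: 2.3
```

```bash
python3 k.py|head -1
```

```text
35.3 P [-153.5   -3.3] z 22.7 C [-151.1   17.8] lobe a 0.427 r 58.4 F [-4.5 -3.5] push 5.05 at58 5.09
```

{"op": "step_arm", "data": {
  "deltas": [0,0.5,0,0,0,0.1,0.5,0,0,0,0.1,0.5,0,0,0,0.1,0.4,0,0,0,0,0.3,0,0,0,0.1,0.3,0,0,0,0,0.3,0,0,0,0,0.3,0,0,0,0,0.3,0,0,0,0,0.3,0,0,0]
}}

```text
time: 36.55
tool_pos: [430.0, -146.0, 22.7]
tcp_rot: [-3.141, 0.0, 0.529]
contact_force: [-3.4, -4.4, 1.2]
grip_width: 0.7
finger_force: 2.7
```

```bash
python3 k.py|head -1;python3 pad.py|head -3
```

```text
36.55 P [-152.4    0.2] z 22.7 C [-150.    21.3] lobe a 0.489 r 58.6 F [-4.2 -3.7] push 5.23 at58 5.28
-10 [75, 73, 75, 76, 74, 75, 75, 76, 80, 75, 73, 71, 65, 61, 52, 47, 40, 37, 51, 59, 63, 60, 66, 66, 66, 66, 68, 63, 61, 128, 192, 191, 167, 104, 75, 73, 116, 188, 190, 190, 182, 127, 166, 176, 181, 188, 193, 197, 196, 200, 199, 199, 198, 197, 197, 197, 195, 196, 195, 196]
-5 [75, 73, 74, 76, 71, 73, 72, 75, 77, 77, 72, 65, 58, 49, 46, 42, 40, 38, 48, 56, 61, 63, 64, 65, 62, 65, 64, 58, 57, 153, 192, 194, 165, 101, 75, 72, 75, 90, 103, 102, 102, 125, 166, 177, 184, 189, 197, 198, 199, 202, 202, 201, 200, 199, 199, 197, 197, 197, 194, 197]
5 [73, 72, 71, 71, 70, 71, 72, 77, 73, 79, 76, 67, 56, 52, 45, 39, 36, 35, 49, 56, 59, 62, 61, 65, 59, 60, 59, 59, 54, 121, 195, 194, 166, 103, 79, 162, 163, 162, 164, 164, 158, 125, 166, 176, 188, 193, 199, 201, 203, 206, 205, 204, 203, 203, 203, 202, 200, 200, 200, 199]
```

{"op": "step_arm", "data": {
  "deltas": [0.1,0.3,0,0,0,0,0.3,0,0,0,0.1,0.2,0,0,0,0,0.2,0,0,0,0.1,0.2,0,0,0,0,0.2,0,0,0,0,0.2,0,0,0,0,0.2,0,0,0,0,0.2,0,0,0,0,0.2,0,0,0]
}}

```text
time: 37.85
tool_pos: [430.3, -144.0, 22.7]
tcp_rot: [3.141, 0.001, 0.529]
contact_force: [-3.4, -5.5, -1.0]
grip_width: 0.2
finger_force: 3.4
```

```bash
python3 k.py|head -1
```

```text
37.85 P [-151.7    2.1] z 22.7 C [-149.3   23.2] lobe a 0.522 r 58.7 F [-4.3 -4.8] push 6.3 at58 6.37
```

{"op": "step_arm", "data": {
  "deltas": [0,0.1,0,0,0,0,0.1,0,0,0,0.1,0.1,0,0,0,0,0.1,0,0,0,0,0.1,0,0,0,0,0.1,0,0,0,0,0.1,0,0,0,0,0.1,0,0,0,0,0.1,0,0,0,0,0.1,0,0,0]
}}

```text
time: 39.1
tool_pos: [430.5, -143.2, 22.7]
tcp_rot: [3.141, 0.001, 0.53]
contact_force: [-4.3, -7.0, 0.1]
grip_width: 0.5
finger_force: 3.7
```

```bash
python3 avg.py;python3 k.py|head -1; python3 -c "
from h import *;print(get_obs()['finger_force'])"
```

```text
avg F stand -4.69 -6.05 0.28 sd [0.36 0.37 0.58]
39.5 P [-151.4    2.9] z 22.7 C [-149.1   24. ] lobe a 0.536 r 58.7 F [-4.3 -5.3] push 6.81 at58 6.89
3.689980818744516
```

{"op": "step_arm", "data": {
  "deltas": [0,0.1,0,0,0,0,0.1,0,0,0,0.1,0.1,0,0,0,0,0.1,0,0,0,0,0.1,0,0,0,0,0.1,0,0,0,0,0.1,0,0,0,0,0,0,0,0,0,0,0,0,0,0,0,0,0,0]
}}

```text
time: 40.75
tool_pos: [430.6, -142.6, 22.7]
tcp_rot: [3.141, 0.001, 0.53]
contact_force: [-4.0, -7.9, -0.6]
grip_width: 0.4
finger_force: 4.0
```

```bash
python3 avg.py;python3 k.py|head -1; python3 -c "
from h import *;print(get_obs()['finger_force'])"
```

```text
avg F stand -5.11 -6.1 -0.21 sd [0.28 0.53 0.54]
41.15 P [-151.2    3.4] z 22.7 C [-148.8   24.5] lobe a 0.546 r 58.7 F [-5.1 -6. ] push 7.83 at58 7.93
3.97011304681655
```

{"op": "step_arm", "data": {
  "deltas": [0,0.1,0,0,0,0,0.1,0,0,0,0.1,0.1,0,0,0,0,0.1,0,0,0,0,0.1,0,0,0,0.1,0.1,0,0,0,0,0.1,0,0,0,0,0.1,0,0,0,0,0.1,0,0,0,0,0,0,0,0]
}}

```text
time: 42.4
tool_pos: [430.7, -141.8, 22.7]
tcp_rot: [3.141, 0.001, 0.53]
contact_force: [-4.9, -7.1, 0.6]
grip_width: 0.3
finger_force: 4.4
```

```bash
python3 avg.py;python3 k.py|head -1; python3 -c "
from h import *;print(get_obs()['finger_force'])"
```

```text
avg F stand -5.61 -6.82 0.08 sd [0.31 0.63 0.5 ]
42.8 P [-150.9    4.1] z 22.7 C [-148.5   25.3] lobe a 0.559 r 58.8 F [-5.6 -6.9] push 8.8 at58 8.92
4.3670666590332985
```

Push averages about 8.9 N. One final 0.2 mm nudge, then I back off the lobe and rise clear.

{"op": "step_arm", "data": {
  "deltas": [0,0.1,0,0,0,0,0.1,0,0,0,0,0,0,0,0,-0.5,-1.5,0,0,0,-2,-5,0,0,0,-3,-10,0,0,0,-5,-15,0,0,0,0,0,20,0,0,0,0,40,0,0,0,0,50,0,0]
}}

```text
time: 44.05
tool_pos: [419.5, -173.0, 133.3]
tcp_rot: [-3.14, 0.001, 0.528]
contact_force: [0.5, -1.1, 0.3]
grip_width: 0.1
finger_force: 0.0
```

{"op": "step_arm", "data": {
  "deltas": [10,0,50,-10,0,20,0,40,-10,0,30,15,30,0,0,20,15,0,0,0,0,0,0,0,0,0,0,0,0,0,0,0,0,0,0,0,0,0,0,0,0,0,0,0,0,0,0,0,0,0]
}}

```text
time: 45.3
tool_pos: [500.3, -142.5, 252.7]
tcp_rot: [3.142, -0.0, 0.18]
contact_force: [0.2, -0.0, -0.9]
grip_width: 0.3
finger_force: 0.0
```

```bash
python3 snap.py w6
python3 - <<'E'
from h import *;import pickle
o,p,im=pickle.load(open("pics/w6.pkl","rb"))
a=np.radians(10.2);u=np.array([np.cos(a),np.sin(a),0]);v=np.array([-u[1],u[0],0]);S=np.array([580.0,-119.2,0])
g=im.max(2);ys,xs=np.mgrid[0:400,0:640];uv=np.c_[xs.ravel(),ys.ravel()]
def fld(z):
    w=onz("wrist",uv,z,p)-S;return np.stack([w@u,w@v],-1).reshape(400,640,2)
W=fld(115);k=(g<75)&(np.abs(W[...,1])<45)&(W[...,0]>-75)
for x in(80,50,10,-30,-50):
    s=k&(np.abs(W[...,0]-x)<1.5)
    if s.any():print(x,W[s][:,1].min().round(1),W[s][:,1].max().round(1))
W=fld(62);k=(g<60)
for x in(-125,-135,-145):
    s=k&(np.abs(W[...,0]-x)<2)&(np.abs(W[...,1])<65)
    if s.any():print("lobe",x,W[s][:,1].min().round(1),W[s][:,1].max().round(1))
p=None
for n,X in(("flask",(665,250,70)),("timer",(462,-426,40)),("reagent",(407,132,20)),("cuv",(395,-341,55))):
    out=[]
    for c in("scene","side"):
        im2=capture(c);im0=np.load(f"pics/{c}0.npy");x,y=proj(c,[X])[0].astype(int)
        if 15<x<625 and 15<y<385: out.append((c,float(np.abs(im2[y-12:y+12,x-12:x+12].astype(int)-im0[y-12:y+12,x-12:x+12]).mean().round(1))))
    print(n,out)
E
```

```text
45.3 [ 500.3 -142.5  252.7] [180.    -0.    10.32] [-0.42  0.3   1.45 -0.    1.4   0.97] [ 0.2  -0.03 -0.88]
80 -30.3 32.3
50 -30.0 30.8
10 -29.9 30.3
-30 -29.8 30.8
-50 -28.2 28.5
lobe -125 -60.4 26.2
lobe -135 16.7 32.5
lobe -145 23.0 35.3
flask [('scene', 0.4), ('side', 8.1)]
timer [('scene', 41.4), ('side', 8.2)]
reagent [('scene', 17.2), ('side', 67.1)]
cuv [('scene', 29.3), ('side', 22.2)]
```

```bash
python3 -c "
from plant import *;print(close_job())"
```

```text
the job is handed in; nothing more can be done
None
```

The job is handed in at about 46 s of the 64 s allowed: the photometer lies in the stand, pushed home against the back stop, the knob was turned until the push on the lobe read about 9 N (snug is 8 to 10 N), and the arm is clear. I never felt contact with the bystanders; my final picture check of them was blurred by the arm and its shadows, so it doesn't prove they stayed put.

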